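# Lay the slide boxes flat, lids up

### The arm

A 7-joint arm with a two-finger parallel gripper is mounted at the origin on the work surface. World frame = base frame: x ahead of the robot, y to its left, z up, the work surface at z = 0. Lengths are in m, angles in rad, forces in N, time in s.
With the tool pointing down it reaches from about 0.4 to 0.85 m from the base axis. Payload 6.9 kg.
Tool frame: the origin (TCP) lies between the finger pads; the fingertips stand 25 mm ahead of it and the grasp point (between the pads) lies 6 mm ahead of it; y points along the fingers, x is the direction in which the jaws open and shut, and the axes are right-handed (so a half turn about y gives the same grasp; the last joint's range is limited). The gripper opens to 85 mm and grips with 20 to 120 N. Pads are 22 mm wide; open, the fingers measure 114 mm over their backs; the gripper's body (76 mm by 85 mm) begins 54 mm behind the grasp point. The pads swing forward as they close: fully open they stand 13 mm farther back than shut.
Start: joints at [1.294, 0.507, -0.238, 1.5, 0.126, 1.149, -0.155], TCP at [0.233, -0.58, 0.256] pointing down, gripper open.
Joint ranges: [-3.08, 3.08], [-0.24, 2.05], [-1.43, 1.35], [0, 2.5], [-1.52, 4.66], [0.17, 1.96], [-2.89, 2.89]. Speed limits (rad/s): [2.39, 2.39, 3.14, 3.14, 3.14, 3.14, 3.14].

### API

Orientations are given as a rotation vector (axis times angle).
In Python, from workcell import r, eyes gives the robot as it stands. The module is installed in compiled form; this text tells all that it offers.
- The arm moves only by the tool play_rows, never from a script. Its argument "plan" is a list that holds one entry, the list of rows, each a list of 7 numbers: the turn, a rotation vector about the tool's x, y, z in units of 5 degrees (1.0 is 5 degrees), then the shift along the tool's x, y, z in units of 25 mm (1.0 is 25 mm), then the gripper's target within -1 to 1 (fully open at 1, half-way at 0, shut at -1). In form: [[[wx, wy, wz, tx, ty, tz, claw], ...]]. A call has 1 to 10 rows; each row is the pose to reach, as a shift and turn from the pose commanded when the call began, along the tool's axes at that moment; what a row does not reach only later rows make up. A row lasts 1/12 s, in which the tool goes at most 41.7 mm and 7.16 degrees, less where a joint would pass 70% of its speed; a pose out of reach is approached as far as the arm can. A call with a gripper value outside its range is refused whole. The fingers move at their own pace and stop on an object; "force" is the grip in N (left out, the last holds). Time passes only in rows, so rows that repeat a pose let the fingers close. It gives the time, the measured TCP pose, the force and the opening at its end, in the units of the state.
- r.get_obs(): the state, without advancing time (a new reading comes with each control period).
- eyes.snapshot(name): name is "scene" or "top"; returns (picture, depth): 420x560x3 uint8, blue, green, red; 420x560 float32, m along the optical axis (not along the pixel's ray), 0 where there is no reading.
- eyes.get_calibration(name): a dict with "vertical_fov" (degrees; the focal length in pixels is half the picture's height over the tangent of half this angle, whatever the lens; pixels are square), "cx", "cy" (the principal point, pixels), "position" and "rotation" of the camera in the world. Camera axes: x right, y down, z forward; pixel columns grow to the right and rows downward; lengths in m; the calibration is good to about 2 mm. A picture is of the moment at which its call begins. get_calibration takes no time and is no camera call.
- r.job_done(): hands the job in, once; it reports no verdict.
The state is a dict: "clock": time; "qpos": joint angles; "joint_velocities": joint speeds; "joint_torque": joint torques, N m; "tcp_pos": TCP position; "tcp_rot": TCP orientation; "wrist_force": force on the tool from outside, world axes, zero at the start; "moment": the same for the moment, N m; "width": opening from 0.0 (shut) to 1.0 (fully open).
Only numpy, scipy, OpenCV 4.12 (cv2) and the standard library are available. Lean on these libraries where they do the work, as an engineer would, in place of code of your own. Each camera call takes 0.05 s, during which the arm holds its last target. There are 200 camera calls.

### The job

The two slide boxes left standing on edge in the middle of the bench must lie flat for storage: tip each one over where it stands, by pushing near its top with the fingertips, so that it comes to rest on its back with its lid (the side with the white card and the catch) facing up. Only push them: do not pinch, lift, carry or shove them along the bench, and leave everything else as it is.

Things in the scene. Friction and masses are not known exactly. Their poses are not given: they have to be found in the camera images.
- big_box: the bigger slide box, grey, standing on edge in the left-hand (+y) half: 142 mm long (its y), 98 high (its z, up at start), 35 thick (its x); 0.36 kg, loose. Origin: centre of the edge it stands on. Its x axis points out of the lid face (at x +17.5 mm, with the white card); the lid is the 12 mm layer on that side of the dark seam, and a 30 x 6 mm steel catch stands on top of it. At x -17.5 mm: the plain back
- small_box: the smaller slide box, grey, standing on edge in the right-hand (-y) half: 100 mm long (its y), 84 high (its z, up at start), 35 thick (its x); 0.22 kg, loose. Origin: centre of the edge it stands on. Its x axis points out of the lid face (at x +17.5 mm, with the white card); the lid is the 12 mm layer on that side of the dark seam, and a 30 x 6 mm steel catch stands on top of it. At x -17.5 mm: the plain back
- big_box_back_edge (a point): middle of the lower edge of the bigger box's back, on the bench at the start and the end. Pushed near the top of its lid face the box turns about this edge and past about 20 degrees falls by itself (friction on the bench about 0.5 to 0.7). Lying right, its x axis points up and its origin is 17.5 mm above the bench
- small_box_back_edge (a point): the same point of the smaller box, which tips in the same way, past about 23 degrees
- mailer: slide mailer: small white upright plastic case 35 x 25 mm, 92 mm tall, standing. Bystander. Origin: centre of its underside.
- dropper: amber dropper bottle, 38 mm across, 85 mm tall, standing. Bystander. Origin: centre of its underside.
- canister: lens canister, 40 mm across, 63 mm tall, standing, aluminium with a black cap. Bystander. Origin: centre of its underside.
- dishes: stack of three round dishes, 92 mm across, 47 mm tall, near the far edge of the bench. Bystander. Origin: centre of its underside.
- beaker: glass beaker, 68 mm across, 85 mm tall, near the far edge. Bystander. Origin: centre of its underside.
- flat_box: another slide box like the small one, already lying flat, lid up, near the far edge: about 84 x 100 mm, 35 mm tall. Bystander. Origin: centre of its underside.
- pen: marker pen, 13 mm thick, 130 mm long, lying near the right-hand edge. Bystander. Origin: on its underside, near the middle.

How it is judged:
At the end, for the whole second after the job is handed in: Both boxes lie flat on the bench itself, at rest, lid up (within 0.08 rad), the middle of the edge each stood on within 100 mm of where it started (tipping alone moves it 25 mm), and every bystander is within 25 mm of where it was (angle between each of big_box, small_box's own x axis and vertical below 0.08 rad and height (world z) of big_box between 0.013 and 0.022 m and distance of each of big_box, small_box from where it was at the start of the episode below 0.1 m and linear speed of each of big_box, small_box below 0.02 m/s and angular speed of each of big_box, small_box below 0.1 rad/s and height (world z) of small_box between 0.013 and 0.022 m and distance of each of mailer, dropper, canister, dishes, beaker, flat_box, pen from where it was at the start of the episode below 0.025 m); the robot touches nothing.
It fails at once if the big box is lifted off the bench or tipped the wrong way (lower edge of its back more than 20 mm above the bench) (height (world z) of big_box_back_edge above 0.02 m).
It fails at once if the small box is lifted off the bench or tipped the wrong way (lower edge of its back more than 20 mm above the bench) (height (world z) of small_box_back_edge above 0.02 m).
It fails at once if a bystander is moved more than 25 mm (distance of any of mailer, dropper, canister, dishes, beaker, flat_box, pen from where it was at the start of the episode above 0.025 m).
It fails at once if the mailer, dropper bottle, canister or beaker is tipped (angle between any of mailer, dropper, canister, beaker's own z axis and vertical above 0.35 rad).
It also fails if it takes over 51 s, if anything falls off the work surface, if the arm or the gripper's body presses on something with over 40 N, if the wrist force passes 120 N, or if a joint passes its speed limit or range.

## Working session

There is one attempt and no reset: what is moved stays moved. The work goes in short steps, Python scripts to look and compute and a tool call to move; the robot and the scene stay as the last step left them, time stands still between calls to the robot, and variables do not carry over. Pictures are saved under pics/ and viewed, about 8 in all and at most 12, crops included, and the job is handed in when it is done.

Besides the shell and the picture viewer there is one more tool, called after ">>>" in YAML: its name, and indented under it one key for each argument. play_rows: Moves the arm, as the interface text tells. Its arguments: {"type":"object","properties":{"plan":{"type":"array","items":{"type":"array","items":{"type":"array","items":{"type":"number"}}}},"force":{"type":"number"}},"required":["plan"]}

```bash
mkdir -p pics
cat > h.py <<'E'
import numpy as np, cv2
from scipy.spatial.transform import Rotation as R
from workcell import r, eyes
def mat(c):
    q=np.array(c["rotation"],float)
    return q if q.shape==(3,3) else (R.from_rotvec(q).as_matrix() if q.size==3 else R.from_quat(q).as_matrix())
def cloud(n,dep):
    c=eyes.get_calibration(n); f=210/np.tan(np.radians(c["vertical_fov"])/2)
    v,u=np.mgrid[:420,:560]
    P=np.stack([(u-c["cx"])/f*dep,(v-c["cy"])/f*dep,dep],-1)
    W=P@mat(c).T+np.array(c["position"]); W[dep==0]=np.nan
    return W
E
python3 - <<'E'
from h import *
for n in("scene","top"):
    c=eyes.get_calibration(n);print(c)
    p,d=eyes.snapshot(n);np.savez(n+"0.npz",p=p,d=d)
    cv2.imwrite(f"pics/{n}0.png",cv2.resize(p,(784,588),interpolation=cv2.INTER_CUBIC))
    W=cloud(n,d);print(np.nanpercentile(W.reshape(-1,3),[1,10,50,90,99],axis=0).round(3))
print(r.get_obs())
E
```

```text
{'vertical_fov': 43.78908800054963, 'cx': 273.6688117407322, 'cy': 205.9867401345581, 'position': array([ 1.32813799, -0.47749898,  1.1197276 ]), 'rotation': array([-2.18487267, -1.33125801,  0.43099462])}
[[-1.729e+00 -7.720e-01 -7.570e-01]
 [-1.300e-02 -6.030e-01 -7.480e-01]
 [ 6.210e-01 -3.400e-02  1.000e-03]
 [ 9.570e-01  6.300e-01  6.600e-02]
 [ 1.222e+00  1.233e+00  3.380e-01]]
{'vertical_fov': 43.34244731931762, 'cx': 287.05310062876987, 'cy': 209.96546150442737, 'position': array([ 0.39230241, -0.11044245,  1.23544711]), 'rotation': array([-2.15643902,  2.13715585, -0.19000205])}
[[ 1.270e-01 -1.099e+00 -7.570e-01]
 [ 2.120e-01 -6.570e-01 -7.450e-01]
 [ 5.880e-01 -1.140e-01  1.000e-03]
 [ 1.393e+00  4.350e-01  3.600e-02]
 [ 1.557e+00  8.330e-01  9.400e-02]]
{'clock': 0.1, 'qpos': array([ 1.29350535,  0.50826827, -0.2374984 ,  1.50102533,  0.12572524,
        1.14893762, -0.15478355]), 'joint_velocities': array([ 0.00012099, -0.00275442, -0.00190166, -0.00393408,  0.0003892 ,
        0.00051124,  0.00059661]), 'joint_torque': array([-5.60186076e-03, -6.21839905e+01, -2.19484158e+00, -2.50206578e+01,
        1.25178171e-02,  7.76100758e-03,  2.16996136e-05]), 'tcp_pos': array([ 0.23319568, -0.57941608,  0.25550904]), 'tcp_rot': array([-1.36544077,  0.92380572, -0.92148879]), 'wrist_force': array([ 0.24674283,  0.1409566 , -0.24990355]), 'moment': array([ 0.0123425 , -0.01451374, -0.01381746]), 'width': 0.9980994893597749}
```

View pics/scene0.png

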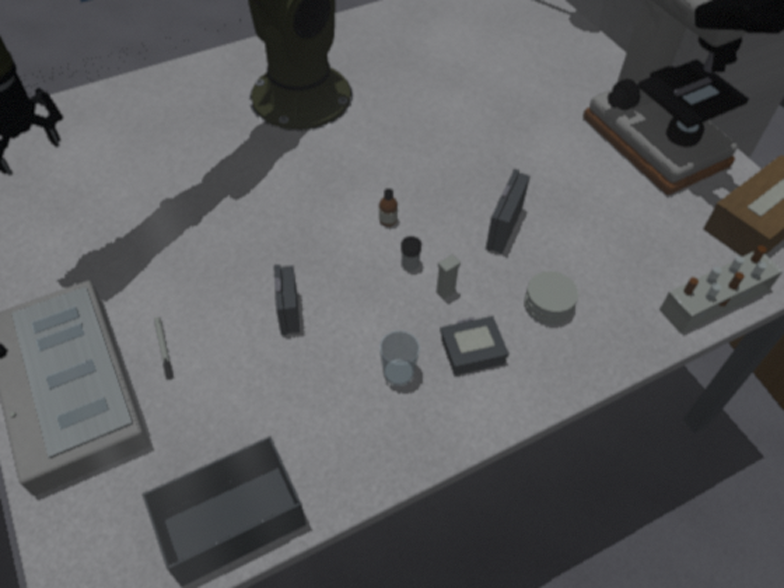

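View pics/top0.png

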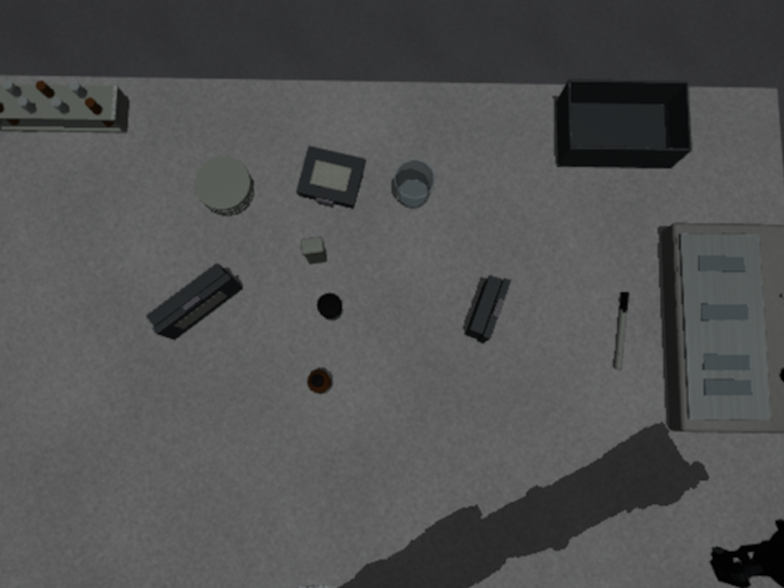

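The big box's card faces lower right in the top view, around (200,310) on the 784 px scale. The small box shows a catch-like spot on its right at (498,310). I'll confirm both in crops and fit the boxes from the depth cloud.

Run:
```python
from h import *
D={n:np.load(n+"0.npz") for n in("scene","top")}
def crop(n,u0,u1,v0,v1):
    p=D[n]["p"][v0:v1,u0:u1]; return cv2.resize(cv2.convertScaleAbs(p,alpha=1.8),(390,290),interpolation=cv2.INTER_CUBIC)
a=np.vstack([np.hstack([crop("top",95,185,177,250),crop("top",315,385,187,250)]),
 np.hstack([crop("scene",335,395,115,185),crop("scene",180,235,180,245)])])
cv2.imwrite("pics/crop.png",a)
W={n:cloud(n,D[n]["d"]) for n in D}
A=np.vstack([W[n].reshape(-1,3) for n in W]); 
m=(A[:,0]>.3)&(A[:,0]<.95)&(abs(A[:,1])<.45)&(A[:,2]>.012)&(A[:,2]<.13); A=A[m]
# cluster in xy grid
g=np.zeros((350,450),np.uint8); ij=((A[:,:2]-[.3,-.45])/.002).astype(int); g[ij[:,0],ij[:,1]]=1
g=cv2.morphologyEx(g,cv2.MORPH_CLOSE,np.ones((5,5),np.uint8)); n,L=cv2.connectedComponents(g)
lab=L[ij[:,0],ij[:,1]]
for k in range(1,n):
    B=A[lab==k]
    if len(B)<60: continue
    z=np.percentile(B[:,2],97); T=B[B[:,2]>z-.012]
    (c,s,an)=cv2.minAreaRect((T[:,:2]*1000).astype(np.float32))
    print(k,len(B),"top z",z.round(3),"rect c",np.round(c),np.round(s),round(an,1),"corners",cv2.boxPoints((c,s,an)).round().tolist(), "xy range",B[:,:2].min(0).round(3),B[:,:2].max(0).round(3))
```

```text
1 532 top z 0.088 rect c [444.  -0.] [19. 22.] 81.3 corners [[432.0, -8.0], [454.0, -12.0], [457.0, 7.0], [435.0, 11.0]] xy range [ 0.423 -0.02 ] [0.465 0.017]
2 1529 top z 0.091 rect c [ 563. -270.] [ 37. 103.] 70.0 corners [[509.0, -269.0], [606.0, -305.0], [618.0, -270.0], [521.0, -235.0]] xy range [ 0.509 -0.302] [ 0.614 -0.237]
3 2542 top z 0.103 rect c [569. 201.] [ 39. 145.] 38.4 corners [[509.0, 246.0], [599.0, 132.0], [629.0, 156.0], [539.0, 270.0]] xy range [0.51  0.135] [0.626 0.266]
4 561 top z 0.068 rect c [564. -15.] [39. 42.] 77.5 corners [[539.0, -29.0], [580.0, -38.0], [589.0, -0.0], [548.0, 9.0]] xy range [ 0.543 -0.034] [0.586 0.006]
5 627 top z 0.096 rect c [655.  12.] [28. 35.] 10.0 corners [[638.0, 27.0], [644.0, -7.0], [672.0, -2.0], [666.0, 32.0]] xy range [ 0.64  -0.006] [0.67  0.031]
6 2466 top z 0.053 rect c [769. 168.] [93. 94.] 73.8 corners [[711.0, 136.0], [801.0, 110.0], [827.0, 199.0], [737.0, 225.0]] xy range [0.722 0.122] [0.816 0.217]
7 1431 top z 0.088 rect c [ 768. -150.] [68. 69.] 42.5 corners [[720.0, -147.0], [766.0, -198.0], [816.0, -152.0], [770.0, -101.0]] xy range [ 0.733 -0.183] [ 0.804 -0.114]
8 2929 top z 0.041 rect c [786.  -9.] [102.  95.] 77.2 corners [[729.0, -48.0], [821.0, -69.0], [844.0, 30.0], [751.0, 51.0]] xy range [ 0.736 -0.068] [0.841 0.048]
9 1920 top z 0.093 rect c [ 880. -425.] [124.  49.] 0.3 corners [[818.0, -401.0], [818.0, -450.0], [943.0, -449.0], [942.0, -400.0]] xy range [ 0.817 -0.45 ] [ 0.943 -0.4  ]
10 2511 top z 0.093 rect c [901. 409.] [47. 82.] 0.6 corners [[877.0, 449.0], [878.0, 368.0], [925.0, 368.0], [924.0, 450.0]] xy range [0.869 0.345] [0.934 0.45 ]
```

View pics/crop.png

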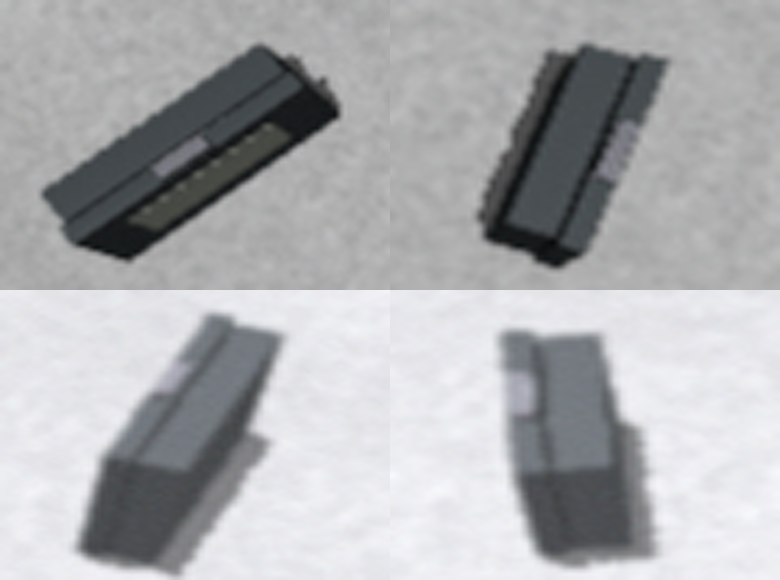

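The crops show the lid side, with its seam, catch and card. On the big box it is lower right in the top view, so the lid faces (-0.78,-0.62). On the small box it is on the right, so the lid faces (-0.34,-0.94). The fitted sizes, 145x39 and 103x37 mm, match the given ones. Next I compute the tool-axis moves.

```bash
cat >> h.py <<'E'
def go(target,push=None):
    "units to world TCP target; push: world dir that tool z or x should align with; tool y stays down"
    o=r.get_obs(); M=R.from_rotvec(o["tcp_rot"]).as_matrix(); p=o["tcp_pos"]
    print("pos",p.round(4),"t",round(o["clock"],2),"w",round(o["width"],2),"F",o["wrist_force"].round(1),"axes x,y,z\n",M.T.round(3))
    print("shift units",((M.T@(np.array(target)-p))/.025).round(2))
    if push is not None:
        d=np.array([*push,0.]);d/=np.linalg.norm(d); y=np.array([0,0,-1.])
        for s in(1,-1):
            z=s*d; T=np.stack([np.cross(y,z),y,z],1)
            print("turn units (z along %+d push)"%s,(np.degrees(R.from_matrix(M.T@T).as_rotvec())/5).round(2))
            x=s*d; T=np.stack([x,y,np.cross(x,y)],1)
            print("turn units (x along %+d push)"%s,(np.degrees(R.from_matrix(M.T@T).as_rotvec())/5).round(2))
E
python3 - <<'E'
from h import *
b=np.array([[509,246],[599,132],[629,156],[539,270]])/1e3; s=np.array([[509,-269],[606,-305],[618,-270],[521,-235]])/1e3
for n,q in(("big",b),("small",s)):
    e=q[1]-q[0]; e/=np.linalg.norm(e); d=np.array([-e[1],e[0]]); c=q.mean(0); print(n,"c",c.round(4),"dir",d.round(3),"lid",(c-.0175*d).round(4),"pre",(c-.0675*d).round(4))
    if n=="small": go([*(c-.0675*d),.20],d)
E
```

```text
big c [0.569 0.201] dir [0.785 0.62 ] lid [0.5553 0.1902] pre [0.516  0.1592]
small c [ 0.5635 -0.2698] dir [0.348 0.938] lid [ 0.5574 -0.2862] pre [ 0.54  -0.333]
pos [ 0.2332 -0.5794  0.2555] t 0.1 w 1.0 F [ 0.2  0.1 -0.2] axes x,y,z
 [[ 0.374 -0.928 -0.002]
 [-0.001  0.002 -1.   ]
 [ 0.928  0.374 -0.   ]]
shift units [-4.55  2.23 15.07]
turn units (z along +1 push) [-0.01 -9.54 -0.02]
turn units (x along +1 push) [-2.000e-02 -2.754e+01 -1.000e-02]
turn units (z along -1 push) [ 2.000e-02  2.646e+01 -1.000e-02]
turn units (x along -1 push) [ 0.01  8.46 -0.02]
```

>>> play_rows:
  plan:
    - [[0,-9.54,0,-4.55,2.2,15.05,-1],[0,-9.54,0,-4.55,2.2,15.05,-1],[0,-9.54,0,-4.55,2.2,15.05,-1],[0,-9.54,0,-4.55,2.2,15.05,-1],[0,-9.54,0,-4.55,2.2,15.05,-1],[0,-9.54,0,-4.55,2.2,15.05,-1],[0,-9.54,0,-4.55,2.2,15.05,-1],[0,-9.54,0,-4.55,2.2,15.05,-1],[0,-9.54,0,-4.55,2.2,15.05,-1],[0,-9.54,0,-4.55,2.2,15.05,-1]]
  force: 30

```text
clock: 0.93
tcp_pos: [0.5436, -0.3285, 0.2003]
tcp_rot: [-1.55, 0.274, -0.275]
wrist_force: [0.8, 0.9, 0.4]
width: -0.001
```

>>> play_rows:
  plan:
    - [[0,0,0,0,0,0,-1],[0,0,0,0,0,0,-1],[0,0,0,0,0,0,-1],[0,0,0,0,0,0,-1]]

```text
clock: 1.27
tcp_pos: [0.5387, -0.3353, 0.2012]
tcp_rot: [-1.553, 0.282, -0.28]
wrist_force: [-0.3, 0.2, -0.4]
width: 0.0
```

Run:
```python
from h import *
go([.540,-.333,.098],[.348,.938])
```

```text
pos [ 0.5387 -0.3353  0.2012] t 1.27 w 0.0 F [-0.3  0.2 -0.4] axes x,y,z
 [[ 0.937 -0.35  -0.001]
 [-0.001 -0.001 -1.   ]
 [ 0.35   0.937 -0.001]]
shift units [0.02 4.13 0.11]
turn units (z along +1 push) [ 0.01 -0.03 -0.01]
turn units (x along +1 push) [  0.   -18.03  -0.02]
turn units (z along -1 push) [1.000e-02 3.597e+01 2.000e-02]
turn units (x along -1 push) [ 0.02 17.97  0.  ]
```

>>> play_rows:
  plan:
    - [[0,0,0,0,1.5,0,-1],[0,0,0,0,3.0,0,-1],[0,0,0,0,4.1,0,-1],[0,0,0,0,4.1,0.5,-1],[0,0,0,0,4.1,0.9,-1],[0,0,0,0,4.1,1.2,-1],[0,0,0,0,4.1,1.4,-1],[0,0,0,0,4.1,1.4,-1],[0,0,0,0,4.1,1.4,-1]]

```text
clock: 2.02
tcp_pos: [0.5531, -0.3007, 0.1005]
tcp_rot: [-1.554, 0.276, -0.28]
wrist_force: [1.3, -0.1, -0.0]
width: 0.001
```

>>> play_rows:
  plan:
    - [[0,0,0,0,0,0.15,-1],[0,0,0,0,0,0.3,-1],[0,0,0,0,0,0.45,-1],[0,0,0,0,0,0.6,-1],[0,0,0,0,0,0.75,-1],[0,0,0,0,0,0.9,-1]]

```text
clock: 2.52
tcp_pos: [0.5601, -0.2794, 0.0987]
tcp_rot: [-1.553, 0.279, -0.279]
wrist_force: [-0.4, 0.3, -1.0]
width: 0.001
```

Run:
```python
from h import *
go([.540,-.333,.098],[.348,.938])
I=[cv2.resize(cv2.convertScaleAbs(eyes.snapshot(n)[0][v:v+100,u:u+100],alpha=1.6),(390,390),interpolation=cv2.INTER_CUBIC) for n,u,v in(("top",300,170),("scene",150,160))]
cv2.imwrite("pics/s1.png",np.hstack(I))
```

```text
pos [ 0.5601 -0.2794  0.0987] t 2.52 w 0.0 F [-0.4  0.3 -1. ] axes x,y,z
 [[ 0.938 -0.348 -0.   ]
 [-0.     0.    -1.   ]
 [ 0.348  0.938  0.   ]]
shift units [-0.01  0.03 -2.29]
turn units (z along +1 push) [-0. -0. -0.]
turn units (x along +1 push) [ -0. -18.   0.]
turn units (z along -1 push) [ 0. 36. -0.]
turn units (x along -1 push) [-0. 18. -0.]
```

View pics/s1.png

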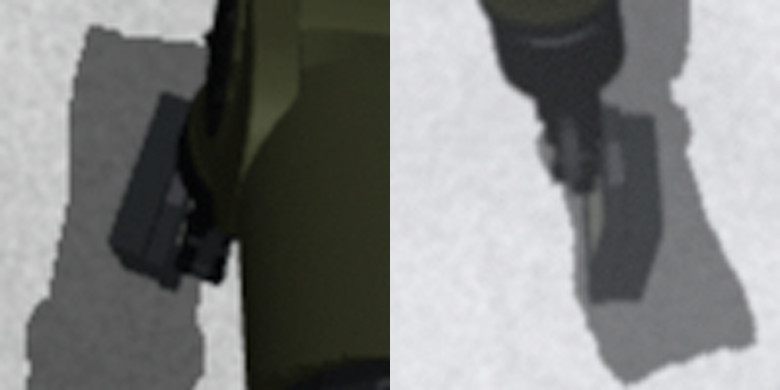

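The small box is tilting cleanly about its back edge, with the fingertips near the middle of the lid top (right panel, around (580,190)). I'll keep pushing.

>>> play_rows:
  plan:
    - [[0,0,0,0,0,0.15,-1],[0,0,0,0,0,0.3,-1],[0,0,0,0,0,0.45,-1],[0,0,0,0,0,0.6,-1],[0,0,0,0,0,0.75,-1],[0,0,0,0,0,0.9,-1],[0,0,0,0,0,1.0,-1],[0,0,0,0,0,1.0,-1],[0,0,0,0,0,1.0,-1],[0,0,0,0,0,1.0,-1]]

```text
clock: 3.45
tcp_pos: [0.5686, -0.2566, 0.0988]
tcp_rot: [-1.553, 0.279, -0.279]
wrist_force: [0.2, -0.3, 0.3]
width: 0.001
```

Run:
```python
from h import *
go([.516,.159,.25],[.785,.62])
p,d=eyes.snapshot("scene")
cv2.imwrite("pics/s2.png",cv2.resize(cv2.convertScaleAbs(p[100:300,100:450],alpha=1.6),(700,400)))
```

```text
pos [ 0.5686 -0.2566  0.0988] t 3.45 w 0.0 F [ 0.2 -0.3  0.3] axes x,y,z
 [[ 0.937 -0.348 -0.   ]
 [-0.    -0.    -1.   ]
 [ 0.348  0.937 -0.   ]]
shift units [-7.76 -6.05 14.85]
turn units (z along +1 push) [0.   6.26 0.  ]
turn units (x along +1 push) [  0.   -11.74  -0.  ]
turn units (z along -1 push) [  0.   -29.74  -0.  ]
turn units (x along -1 push) [ 0.   24.26  0.  ]
```

View pics/s2.png

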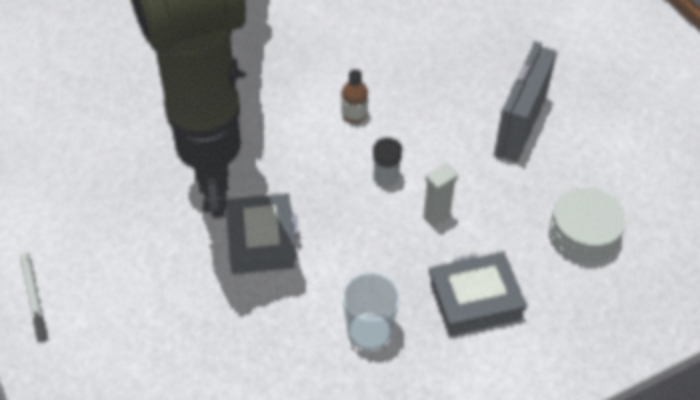

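The small box lies flat with its card up at (262,225). Now I raise the tool and move to the big box.

>>> play_rows:
  plan:
    - [[0,0,0,0,-1.5,0,-1],[0,0,0,0,-3.0,0,-1],[0,0,0,0,-4.5,0,-1],[0,0,0,0,-6.0,0,-1],[0,0,0,0,-6.0,0,-1]]

```text
clock: 3.92
tcp_pos: [0.5717, -0.2571, 0.2569]
tcp_rot: [-1.555, 0.27, -0.289]
wrist_force: [0.2, -0.1, 1.2]
width: -0.001
```

>>> play_rows:
  plan:
    - [[0,6.26,0,-7.75,0,14.85,-1],[0,6.26,0,-7.75,0,14.85,-1],[0,6.26,0,-7.75,0,14.85,-1],[0,6.26,0,-7.75,0,14.85,-1],[0,6.26,0,-7.75,0,14.85,-1],[0,6.26,0,-7.75,0,14.85,-1],[0,6.26,0,-7.75,0,14.85,-1],[0,6.26,0,-7.75,0,14.85,-1],[0,6.26,0,-7.75,0,14.85,-1],[0,6.26,0,-7.75,0,14.85,-1]]

```text
clock: 4.75
tcp_pos: [0.516, 0.1586, 0.2489]
tcp_rot: [-1.453, 0.704, -0.705]
wrist_force: [1.9, -0.7, 0.1]
width: -0.001
```

>>> play_rows:
  plan:
    - [[0,0,0,0,0,0,-1],[0,0,0,0,0,0,-1],[0,0,0,0,0,0,-1],[0,0,0,0,0,0,-1]]

```text
clock: 5.08
tcp_pos: [0.5169, 0.1552, 0.2486]
tcp_rot: [-1.454, 0.705, -0.706]
wrist_force: [0.3, -1.0, 0.2]
width: -0.002
```

Run:
```python
from h import *
go([.516,.159,.110],[.785,.62])
```

```text
pos [0.5169 0.1552 0.2486] t 5.08 w -0.0 F [ 0.3 -1.   0.2] axes x,y,z
 [[ 0.618 -0.786  0.001]
 [-0.    -0.001 -1.   ]
 [ 0.786  0.618 -0.001]]
shift units [-0.14  5.54  0.07]
turn units (z along +1 push) [ 0.01 -0.02  0.01]
turn units (x along +1 push) [ 1.000e-02 -1.802e+01  0.000e+00]
turn units (z along -1 push) [-1.000e-02  3.598e+01  1.000e-02]
turn units (x along -1 push) [-0.000e+00  1.798e+01  1.000e-02]
```

Fingertips will be at z≈0.085 and the gap to the lid is about 41 mm. The box should pass its tipping point after about 35 mm of contact travel.

>>> play_rows:
  plan:
    - [[0,0,0,-0.14,1.5,0,-1],[0,0,0,-0.14,3.0,0,-1],[0,0,0,-0.14,4.5,0,-1],[0,0,0,-0.14,5.5,0,-1],[0,0,0,-0.14,5.5,0.5,-1],[0,0,0,-0.14,5.5,0.9,-1],[0,0,0,-0.14,5.5,1.2,-1],[0,0,0,-0.14,5.5,1.3,-1],[0,0,0,-0.14,5.5,1.3,-1],[0,0,0,-0.14,5.5,1.3,-1]]

```text
clock: 5.92
tcp_pos: [0.5402, 0.1797, 0.112]
tcp_rot: [-1.453, 0.703, -0.705]
wrist_force: [0.2, 0.5, -0.3]
width: 0.003
```

>>> play_rows:
  plan:
    - [[0,0,0,0,0,0.15,-1],[0,0,0,0,0,0.3,-1],[0,0,0,0,0,0.45,-1],[0,0,0,0,0,0.6,-1],[0,0,0,0,0,0.75,-1],[0,0,0,0,0,0.9,-1]]

```text
clock: 6.42
tcp_pos: [0.5578, 0.1942, 0.1113]
tcp_rot: [-1.454, 0.704, -0.704]
wrist_force: [-0.7, -0.6, 0.7]
width: -0.002
```

Run:
```python
from h import *
go([.516,.159,.110])
I=[cv2.resize(cv2.convertScaleAbs(eyes.snapshot(n)[0][v:v+100,u:u+100],alpha=1.6),(390,390),interpolation=cv2.INTER_CUBIC) for n,u,v in(("top",90,160),("scene",310,100))]
cv2.imwrite("pics/b1.png",np.hstack(I))
```

```text
pos [0.5578 0.1942 0.1113] t 6.42 w -0.0 F [-0.7 -0.6  0.7] axes x,y,z
 [[ 0.62  -0.784  0.   ]
 [ 0.     0.    -1.   ]
 [ 0.784  0.62   0.   ]]
shift units [ 0.07  0.05 -2.19]
```

View pics/b1.png

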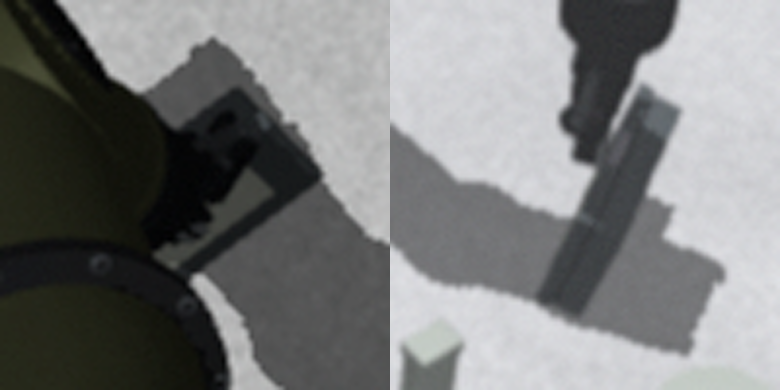

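The big box is already well tilted in both panels and square to the push. I'll finish the push.

>>> play_rows:
  plan:
    - [[0,0,0,0,0,0.15,-1],[0,0,0,0,0,0.3,-1],[0,0,0,0,0,0.45,-1],[0,0,0,0,0,0.6,-1],[0,0,0,0,0,0.75,-1],[0,0,0,0,0,0.9,-1],[0,0,0,0,0,0.9,-1],[0,0,0,0,0,0.9,-1],[0,0,0,0,0,0.9,-1],[0,0,0,0,0,0.9,-1]]

```text
clock: 7.35
tcp_pos: [0.575, 0.2076, 0.1113]
tcp_rot: [-1.454, 0.704, -0.704]
wrist_force: [0.3, -1.0, -0.1]
width: -0.002
```

>>> play_rows:
  plan:
    - [[0,0,0,0,-1.5,0,-1],[0,0,0,0,-3.0,0,-1],[0,0,0,0,-4.5,0,-1],[0,0,0,0,-6.0,0,-1],[0,0,0,0,-6.0,-1.5,-1],[0,0,0,0,-6.0,-3,-1],[0,0,0,0,-6.0,-4,-1],[0,0,0,0,-6.0,-4,-1],[0,0,0,0,-6.0,-4,-1],[0,0,0,0,-6.0,-4,-1]]

```text
clock: 8.18
tcp_pos: [0.4973, 0.1461, 0.2617]
tcp_rot: [-1.453, 0.703, -0.705]
wrist_force: [-0.1, 0.1, 0.3]
width: -0.001
```

Run:
```python
from h import *
go([.516,.159,.110])
p,d=eyes.snapshot("scene");W=cloud("scene",d).reshape(-1,3);p2,d2=eyes.snapshot("top")
cv2.imwrite("pics/end.png",cv2.resize(cv2.convertScaleAbs(p[80:320,80:430],alpha=1.6),(788,540)))
W=np.vstack([W,cloud("top",d2).reshape(-1,3)])
for n,c,D,h in(("big",[.569,.201],[.785,.62],98),("small",[.5635,-.2698],[.348,.938],84)):
    D=np.array(D);m0=np.array(c)+D*(.0175+h/2000)
    q=(W[:,:2]-m0)@np.stack([D,[-D[1],D[0]]],1)
    T=W[(abs(q)<.09).all(1)&(W[:,2]>.02)&(W[:,2]<.06)]
    top=T[T[:,2]>.03]; A=np.c_[top[:,:2],np.ones(len(top))]; k=np.linalg.lstsq(A,top[:,2],rcond=None)[0]
    rc=cv2.minAreaRect((top[:,:2]*1000).astype(np.float32))
    print(n,"top z med",np.median(top[:,2]).round(4),"max",top[:,2].max().round(3),"slope",k[:2].round(3),"rect",np.round(rc[0]),np.round(rc[1]),"expected c",(m0*1000).round())
```

```text
pos [0.4973 0.1461 0.2617] t 8.18 w -0.0 F [-0.1  0.1  0.3] axes x,y,z
 [[ 0.62  -0.785  0.   ]
 [ 0.001  0.001 -1.   ]
 [ 0.785  0.62   0.001]]
shift units [0.06 6.07 0.9 ]
big top z med 0.0362 max 0.044 slope [-0.     0.003] rect [624. 245.] [107. 148.] expected c [621. 242.]
small top z med 0.0362 max 0.044 slope [ 0.003 -0.   ] rect [ 585. -208.] [ 91. 105.] expected c [ 584. -214.]
```

View pics/end.png

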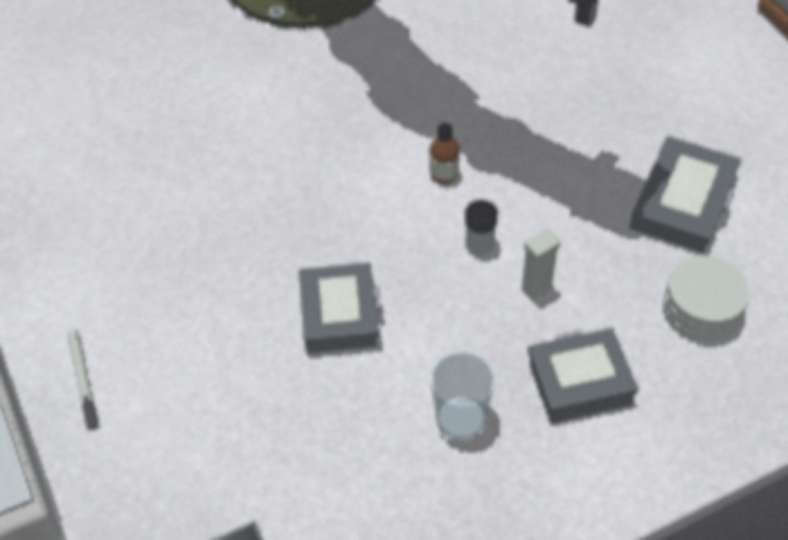

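Both boxes lie flat with cards up, at (690,185) and (340,300). The bystanders are standing where they were, and the arm is clear at rest. Handing in.

```bash
python3 -c "
from workcell import r
print(r.job_done())"
```

```text
the job is handed in; nothing more can be done
None
```

Both boxes are tipped onto their backs with the lids up, and the job is handed in. I pushed each one with the shut fingertips, about 11–13 mm below its top edge. The job took about 8.3 s of the 51 s, and the wrist force readings stayed under about 2 N.

Last checks, made after the arm was clear:
- **Level:** the lid tops read about 36 mm above the bench, against 35 mm expected, and both slope by 0.003 or less.
- **Position:** both boxes landed within about 6 mm of where tipping alone would put them.
- **Bystanders:** in the last picture they all stand as before. I judged this by eye and did not measure their positions again.

No check failed or disagreed.

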